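# Lay the two missing hearth tiles in the sloping firing tray

### The arm

A 6-joint arm with a two-finger parallel gripper is mounted at the origin on a cart in front of the work surface, level with it; the furniture and walls round the work are solid. World frame = base frame: x ahead of the robot, y to its left, z up, the work surface at z = 0. Lengths are in mm, angles in rad, forces in N, time in s.
With the tool pointing down it reaches from about 400 to 925 mm from the base axis. Payload 12.5 kg.
Tool frame: the origin (TCP) lies on the centre line of the jaws, within the pads' length; the fingertips stand 17 mm ahead of it and the grasp point (between the pads) lies 2 mm behind it; z points along the fingers, y is the line along which they close (so a half turn about z gives the same grasp; the last joint's range is limited). The gripper opens to 95 mm and grips with 3 to 60 N. Pads are 20 mm wide; open, the fingers measure 119 mm over their backs; the gripper's body (75 mm by 180 mm) begins 59 mm behind the grasp point.
Start: joints at [1.193, 0.491, 1.559, -0, 1.092, -0.106], TCP at [167.773, 602.077, 231.661] pointing down, gripper open.
Joint ranges: [-3.1, 3.1], [-0.84, 2.19], [0.05, 2.79], [-1.13, 4.28], [0.06, 2.93], [-2.69, 2.69]. Speed limits (rad/s): [2.22, 2.22, 2.79, 3.14, 3.14, 3.14].

### API

Orientations are given as [roll, pitch, yaw] about the fixed x, y, z axes, in that order (R = Rz(yaw) Ry(pitch) Rx(roll)).
In Python, from cell import env gives the robot as it stands.
- The arm moves only by the tool drive_tool, never from a script. Its argument "deltas" is text: rows parted by semicolons, each of 4 numbers parted by spaces: the shift along the world's x, y, z normalised to -1 to 1, where 1 is 100 mm, then the turn about the world's z normalised to -1 to 1, where 1 is 180 degrees. A call has 1 to 10 rows; each row shifts and turns the commanded pose from where the row before left it; what a row does not reach is not made up. A row lasts 1/12 s, in which the tool goes at most 41.7 mm and 7.16 degrees, less where a joint would pass 70% of its speed; a pose out of reach is approached as far as the arm can. A call with a number of a shift or a turn outside -1 to 1 is refused whole. A call with a gripper value outside its range is refused whole. "gripper" is the closure, from 0 (fully open) to 1 (shut), set as the call begins (left out, the last holds). The fingers move at their own pace and stop on an object; the grip force is fixed at half the most. Time passes only in rows, so rows that do not move let the fingers close. It gives the time, the measured TCP pose, the force, the opening and the grip force at its end, in the units of the state.
- env.state(): the state, without advancing time (a new reading comes with each control period).
- env.read_camera(name): name is "scene" or "side" or "wrist"; returns (picture, depth): 420x560x3 uint8, red, green, blue; 420x560 float32, mm along the optical axis (not along the pixel's ray), 0 where there is no reading.
- env.camera_params(name): a dict with "mtx" (3x3 intrinsics, pixels), "k1" (the pictures are not rectified: a ray, as slopes to the right and down, at radius r is drawn at 1 + k1 r^2 times it, then the intrinsics apply), "camera_from_world" (4x4, takes a point from world to camera coordinates); the wrist camera has in their place "mount" (4x4, takes a point from camera to tool coordinates, whose origin is the TCP and whose axes are the flange's). Camera axes: x right, y down, z forward; pixel columns grow to the right and rows downward; lengths in mm; the calibration is good to about 2 mm. A picture is of the moment at which its call begins: read the wrist's pose just before it. camera_params takes no time and is no camera call.
- env.job_done(): hands the job in; it is judged then, once.
The state is a dict: "t": time; "joints": joint angles; "qvel": joint speeds; "tau": joint torques, N m; "eef_pos": TCP position; "tcp_rot": TCP orientation; "ft_force": force on the tool from outside, world axes, zero at the start; "moment": the same for the moment, N m; "opening": opening from 0.0 (shut) to 1.0 (fully open); "grip_force": force on a finger pad.
Only numpy, scipy, OpenCV 4.12 (cv2) and the standard library are available. Lean on these libraries where they do the work, as an engineer would, in place of code of your own. Each camera call takes 0.05 s, during which the arm holds its last target. There are 200 camera calls.

### The job

Put the two loose hearth tiles back into the sloping firing tray so that they interlock with each other and with the piece already there, each turned the way that lets it drop flush with the tray's rim. Do not push the plaster model or the polishing tin aside.

Things in the scene. Friction and masses are not known exactly. Their poses are not given: they have to be found in the camera images.
- wide_centre (a point): Centre of the wide hearth tile, a loose grey refractory plate with a lifting rib, lying flat on the worktop, rib up; 22 mm above its underside, axes as for tile_wide. Body 76 mm wide (y -38 to +38 mm); T-shaped tab on the +y edge at x = +16 mm, T-shaped notch in the -y edge at x = -16 mm. 0.15 to 0.31 kg.
- wide_tab (a point): On the wide tile's tab, near its head: x +16, y +53.5, z -15 mm from wide_centre. The tab is 20 mm long: neck 16 mm wide, head 30 mm wide and 9 mm long.
- narrow_centre (a point): Centre of the narrow hearth tile, loose, same material, flat on the worktop, rib up; 22 mm above its underside, axes as for tile_narrow. Body 60 mm wide (y -30 to +30 mm); T-shaped tab on the +y edge at x = -16 mm; the -y edge is straight. 0.13 to 0.25 kg.
- narrow_tab (a point): On the narrow tile's tab, near its head: x -16, y +45.5, z -15 mm from narrow_centre. Same size of tab as on the wide tile.
- tray_floor (a point): Centre of the inner floor (52 mm above the worktop) of the fixed aluminium firing tray on its stand, sloping down at 25 degrees to the robot's right (-y). x up the slope (to the left), y along the tray towards the robot, z out of the floor. Inside 94 (x) by 186 mm (y); walls 6 mm thick, 14 mm high, level with a tile that is home. A like piece without rib is fixed at the near end (y +49 to +93 mm), a T notch in its far edge at x = +16 mm.
- place_wide (a point): Where wide_centre comes to lie when the wide tile is home, next to the fixed piece: (0, 9, 22) mm in the tray_floor frame, and turned like that frame. All gaps round the tiles and tabs are 2 mm.
- place_narrow (a point): Where narrow_centre comes to lie when the narrow tile is home, at the far end of the tray: (0, -61, 22) mm in the tray_floor frame, and turned like that frame.
- notch_wide (a point): Where wide_tab comes to lie, in the fixed piece's notch: (16, 62.5, 7) mm in the tray_floor frame.
- notch_narrow (a point): Where narrow_tab comes to lie, in the wide tile's notch: (-16, -15.5, 7) mm in the tray_floor frame.
- tile_wide: The wide tile. Origin mid-underside; z up, x along the rib, +y towards the edge with the tab. Plate 14 mm thick, 90 mm long (x). The rib is centred: 12 mm wide (y), 56 mm long (x), from 14 to 44 mm above the underside, with a 20 x 64 mm, 2.5 mm high step at its root.
- tile_narrow: The narrow tile. Origin mid-underside; z up, x along the rib, +y towards the edge with the tab. Plate 14 mm thick, 90 mm long (x). The rib is centred: 12 mm wide (y), 56 mm long (x), from 14 to 44 mm above the underside, with a 20 x 64 mm, 2.5 mm high step at its root.
- model_centre (a point): Centre of a loose plaster arch model, 62 x 66 x 28 mm, standing at the back: a bystander.
- tin_centre (a point): Centre of a loose round polishing tin with a blue lid, 64 mm across and 28 mm high, in front on the right: a bystander.
There are look-alikes about, which are no part of the job. What is shaped like the tile_narrow but yellow is not meant.

How it is judged:
By the outcome, as a careful person would: the job done as asked, in the order asked, and still so for the second after the job is handed in, with the robot touching nothing.
It also fails if it takes over 58 s, if anything falls off the work surface, if the arm or the gripper's body presses on something with over 40 N, if the wrist force passes 120 N, or if a joint passes its speed limit or range.

## Working session

There is one attempt and no reset: what is moved stays moved. The work goes in short steps, Python scripts to look and compute and a tool call to move; the robot and the scene stay as the last step left them, time stands still between calls to the robot, and variables do not carry over. Pictures are saved under pics/ and viewed, at most 12 in all, crops included, and the job is handed in when it is done.

Besides the shell and the picture viewer there is one more tool, called after "Emit:" by a JSON object that holds its "fn" and its "kwargs". drive_tool: Moves the arm, as the interface text tells. Its arguments: {"type":"object","properties":{"deltas":{"type":"string"},"gripper":{"type":"number"}},"required":["deltas"]}

```bash
mkdir -p pics; ls; python3 - <<'E'
from cell import env
import cv2,numpy as np,pickle
s=env.state();print({k:np.round(v,3).tolist() for k,v in s.items()})
d={}
for n in ["scene","side"]:
    p,z=env.read_camera(n);d[n]=(p,z,env.camera_params(n));cv2.imwrite(f"pics/{n}0.png",p[:,:,::-1])
    print(n,{k:np.round(v,3).tolist() for k,v in d[n][2].items()})
print(env.camera_params("wrist"))
pickle.dump(d,open("d0.pkl","wb"))
E
```

```text
pics
{'t': 0.0, 'joints': [1.193, 0.492, 1.559, -0.0, 1.092, -0.106], 'qvel': [-0.001, 0.0, 0.001, -0.002, 0.001, 0.001], 'tau': [0.002, -61.263, -25.819, 0.069, 0.048, -0.0], 'eef_pos': [167.703, 601.865, 231.07], 'tcp_rot': [-3.141, -0.0, 2.87], 'ft_force': [-1.269, 0.258, -0.396], 'moment': [-0.005, 0.005, 0.004], 'grip_force': 0.0, 'opening': 0.999}
scene {'mtx': [[389.497, 0.0, 279.142], [0.0, 389.497, 214.611], [0.0, 0.0, 1.0]], 'k1': 0.005, 'camera_from_world': [[0.786, -0.618, 0.009, -579.596], [-0.402, -0.523, -0.751, 161.317], [0.469, 0.587, -0.66, 956.056], [0.0, 0.0, 0.0, 1.0]]}
side {'mtx': [[469.991, 0.0, 273.907], [0.0, 469.991, 208.087], [0.0, 0.0, 1.0]], 'k1': -0.083, 'camera_from_world': [[1.0, 0.0, 0.021, -548.728], [0.018, -0.559, -0.829, -90.686], [0.012, 0.829, -0.559, 1719.791], [0.0, 0.0, 0.0, 1.0]]}
{'mtx': array([[292.7167224 ,   0.        , 281.03782341],
       [  0.        , 292.7167224 , 210.19542604],
       [  0.        ,   0.        ,   1.        ]]), 'k1': -0.051553431261342486, 'mount': array([[ 5.95759052e-05, -9.64511314e-01, -2.64041515e-01,
         7.49959934e+01],
       [ 9.99999998e-01,  5.89669302e-05,  1.02318524e-05,
         9.68257716e-01],
       [ 5.70098022e-06, -2.64041515e-01,  9.64511316e-01,
        -1.53113243e+02],
       [ 0.00000000e+00,  0.00000000e+00,  0.00000000e+00,
         1.00000000e+00]])}
```

View pics/scene0.png

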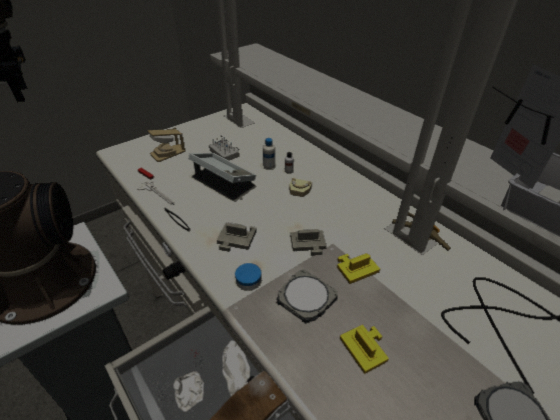

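View pics/side0.png

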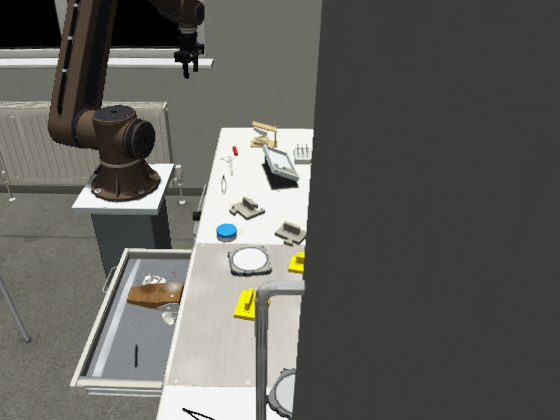

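The scene view shows two grey tiles with ribs at about (237,234) and (308,239). The tray is at (222,170), the tin at (248,274) and the model at (300,186). The yellow pair at (358,266) and (364,346) are look-alikes, because the tiles meant are grey. I'll confirm this in an enlarged crop.

```bash
cat > h.py <<'E'
import numpy as np,cv2
def ray(P,uv):
    uv=np.atleast_2d(np.float64(uv));k=P["k1"];K=P["mtx"]
    return cv2.undistortPoints(uv[:,None],K,np.array([k,0,0,0,0.]))[:,0]
def cam2world(P,s=None):
    if "mount" in P:
        from scipy.spatial.transform import Rotation as R
        T=np.eye(4);T[:3,:3]=R.from_euler("xyz",s["tcp_rot"]).as_matrix();T[:3,3]=s["eef_pos"];return T@P["mount"]
    return np.linalg.inv(P["camera_from_world"])
def bydepth(P,uv,z,s=None):
    n=ray(P,uv);p=np.c_[n,np.ones(len(n))]*np.atleast_1d(z)[:,None];T=cam2world(P,s);return p@T[:3,:3].T+T[:3,3]
def onplane(P,uv,n,d,s=None): # n.X=d
    r=ray(P,uv);T=cam2world(P,s);D=np.c_[r,np.ones(len(r))]@T[:3,:3].T;o=T[:3,3];n=np.asarray(n,float)
    return o+D*((d-n@o)/(D@n))[:,None]
E
python3 - <<'E'
import pickle,cv2,numpy as np
from h import *
p,z,P=pickle.load(open("d0.pkl","rb"))["scene"]
cv2.imwrite("pics/crop0.png",cv2.resize(p[130:290,150:350,::-1],None,fx=3.6,fy=3.6,interpolation=cv2.INTER_CUBIC))
for n,uv in dict(tileA=(237,234),tileB=(308,239),tin=(248,270),model=(300,186),tray=(222,170),y1=(358,266),y2=(364,346)).items():
    print(n,bydepth(P,uv,z[uv[1],uv[0]]).round(0))
E
```

```text
tileA [[ 457. -170.   18.]]
tileB [[ 598. -303.   18.]]
tin [[ 401. -305.   34.]]
model [[ 725. -120.   28.]]
tray [[537.  22.  89.]]
y1 [[ 630. -454.   23.]]
y2 [[ 475. -614.   29.]]
```

View pics/crop0.png

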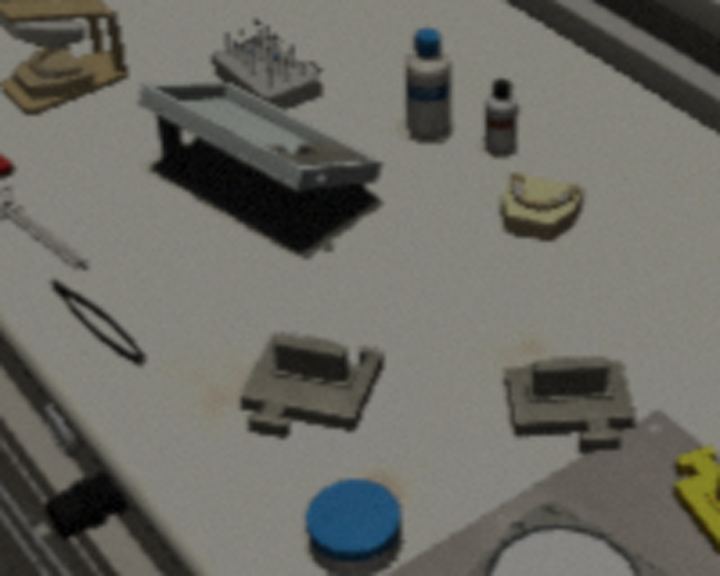

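The crop shows two grey tiles. The left one, about (310,385) in the crop, has a tab at its lower left and a notch at its upper right, so it is the wide tile. The right one, about (570,400), has a straight back edge and a tab at its lower right, so it is the narrow tile. Next I'll move the wrist camera over the tray.

Emit:
{"fn": "drive_tool", "kwargs": {"deltas": "0.3 -0.28 0.1 0;0.3 -0.28 0.1 0;0.3 -0.28 0.1 0;0.3 -0.28 0.1 0;0.3 -0.28 0.1 0;0.3 -0.28 0.1 0;0.3 -0.28 0.1 0;0.3 -0.28 0.1 0;0.3 -0.28 0.1 0;0.3 -0.28 0.1 0"}}

```text
t: 0.93
eef_pos: [464.8, 324.2, 330.7]
tcp_rot: [-3.142, -0.0, 2.87]
ft_force: [0.4, 1.7, -0.6]
opening: 1.003
grip_force: 0.0
```

Emit:
{"fn": "drive_tool", "kwargs": {"deltas": "0 -0.38 0.1 0;0 -0.38 0.1 0;0 -0.38 0.1 0;0 -0.38 0.1 0;0 -0.38 0.1 0;0 -0.38 0 0;0 0 0 0;0 0 0 0;0 0 0 0"}}

```text
t: 1.68
eef_pos: [463.7, 97.9, 380.2]
tcp_rot: [3.141, -0.0, 2.869]
ft_force: [-1.4, 0.3, 0.5]
opening: 1.001
grip_force: 0.0
```

```bash
cat >> h.py <<'E'
def shot(tag):
    from cell import env;import pickle
    s=env.state();p,z=env.read_camera("wrist");P=env.camera_params("wrist")
    pickle.dump((p,z,P,s),open(tag+".pkl","wb"));cv2.imwrite(f"pics/{tag}.png",p[:,:,::-1])
    print(s["t"],np.round(s["eef_pos"],1),np.round(s["tcp_rot"],3),np.round(s["joints"],2));return p,z,P,s
E
python3 -c "
from h import *
shot('w1')"
```

```text
1.6833 [463.7  97.9 380.2] [ 3.141 -0.     2.869] [ 0.07  0.14  1.68  0.    1.32 -1.23]
```

View pics/w1.png

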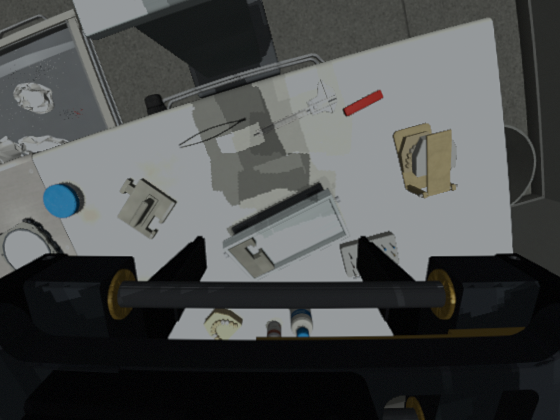

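The wrist view shows the tray with its fixed, notched piece near (258,255), the wide tile at (147,207) and the tin at (60,200). The jaws hide the narrow tile. Next I'll measure the tray's plane and corners from the depth image.

```bash
python3 - <<'E'
import pickle
from h import *
p,z,P,s=pickle.load(open("w1.pkl","rb"))
v,u=np.mgrid[180:285,215:350]
ok=z[v,u]>0;uv=np.c_[u[ok],v[ok]]
X=bydepth(P,uv,z[v,u][ok],s)
m=(X[:,2]>25)&(X[:,2]<140);X=X[m];uv=uv[m];print(len(X))
c=[]
# RANSAC plane
r=np.random.default_rng(0);best=0
for i in range(400):
    a=X[r.choice(len(X),3,False)];n=np.cross(a[1]-a[0],a[2]-a[0])
    if np.linalg.norm(n)<100: continue
    n/=np.linalg.norm(n);n*=np.sign(n[2]);k=abs((X-a[0])@n)<2
    if k.sum()>best: best=k.sum();B=k
q=X[B];c=q.mean(0);n=np.linalg.svd(q-c)[2][2];n*=np.sign(n[2])
print(best,"centroid",c.round(1),"n",n.round(3),"tilt",np.degrees(np.arccos(n[2])),"downhill dir deg",np.degrees(np.arctan2(n[1],n[0])))
h=(X-c)@n
print(np.histogram(h,np.arange(-40,40,4)))
# rim: highest plane
for name,pts in (("floor",q),("rim",X[(h>9)&(h<20)])):
    ctr,wh,a=cv2.minAreaRect(pts[:,:2].astype(np.float32));print(name,len(pts),ctr,wh,a)
# top-view map in downhill coordinates
d=n.copy();d[2]=0;d/=np.linalg.norm(d);ex=-(d-n*(d@n));ex/=np.linalg.norm(ex);ey=np.cross(n,ex)
print("ex",ex,"ey",ey)
L=np.c_[(X-c)@ex,(X-c)@ey,h];k=h>-8
print("ranges x,y (1..99%)",np.percentile(L[k],[.5,99.5],axis=0).round(1))
E
python3 - <<'E'
import cv2
p=cv2.imread("pics/w1.png")
cv2.imwrite("pics/w1c.png",cv2.resize(p[160:300,100:370],None,fx=2.9,fy=2.9,interpolation=cv2.INTER_CUBIC))
E
```

```text
5938
3045 centroid [564.4  99.1  52. ] n [0.413 0.089 0.906] tilt 25.00589974285486 downhill dir deg 12.184849407043087
(array([  18,   12,    1,    0,    0,    0,    0,    0,   44, 1640, 1698,
        380,  434, 1699,    2,    1,    0,    0,    0]), array([-40, -36, -32, -28, -24, -20, -16, -12,  -8,  -4,   0,   4,   8,
        12,  16,  20,  24,  28,  32,  36]))
floor 3045 (566.41650390625, 76.75055694580078) (94.66946411132812, 203.24603271484375) 11.99489974975586
rim 2029 (581.0182495117188, 79.20991516113281) (137.04737854003906, 211.27053833007812) 4.940082550048828
ex [-0.88584771 -0.19128188  0.42271158] ey [ 0.21106633 -0.97747174  0.        ]
ranges x,y (1..99%) [[-51.1 -79.3  -4.5]
 [ 54.4 116.4  15.2]]
```

View pics/w1c.png

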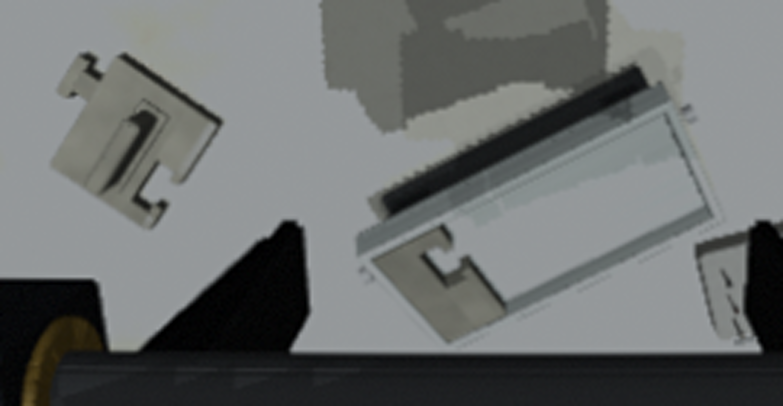

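```bash
cat >> h.py <<'E'
def cloud(tag):
    import pickle
    p,z,P,s=pickle.load(open(tag+".pkl","rb"))
    v,u=np.mgrid[0:420,0:560];ok=z>0
    return bydepth(P,np.c_[u[ok],v[ok]],z[ok],s),np.c_[u[ok],v[ok]]
def rib(X,c,r=70):
    m=(np.hypot(X[:,0]-c[0],X[:,1]-c[1])<r)
    a=X[m&(X[:,2]>39)&(X[:,2]<50)];b=X[m&(X[:,2]>9)&(X[:,2]<18)];f=X[m&(abs(X[:,2])<4)]
    R=cv2.minAreaRect(a[:,:2].astype(np.float32));w=np.ptp(cv2.boxPoints(R),axis=0)
    B=cv2.boxPoints(R);e=[B[1]-B[0],B[2]-B[1]];l=max(e,key=np.linalg.norm)
    print("rib n",len(a),"ctr",np.round(R[0],1),"size",np.round(R[1],1),"yaw",np.degrees(np.arctan2(l[1],l[0])).round(1)%180,"ztop",np.median(a[:,2]).round(1),"plate z",np.median(b[:,2]).round(1),"table",np.median(f[:,2]).round(1))
    rb=cv2.minAreaRect(b[:,:2].astype(np.float32));print(" plate rect",np.round(rb[0],1),np.round(rb[1],1),rb[2])
    return np.array(R[0]),b
E
python3 - <<'E'
from h import *
import pickle
X,uv=cloud("w1")
k=lambda u,v:X[np.argmin(abs(uv-[u,v]).sum(1))].round(1)
print(k(120,190),k(147,207),k(128,186))
rib(X,k(147,207))
d=pickle.load(open("d0.pkl","rb"))
p,z,P=d["scene"];v,u=np.mgrid[200:262,200:340]
Y=bydepth(P,np.c_[u.ravel(),v.ravel()],z[200:262,200:340].ravel())
rib(Y,(457,-170));rib(Y,(598,-303))
# features wrist crop: tab head(80,75)/2.9+(100,160), notch(160,185)
for q in [(75,75),(160,190)]:
    print(onplane(*[P for P in [pickle.load(open('w1.pkl','rb'))[2]]],[(q[0]/2.9+100,q[1]/2.9+160)],[0,0,1],14,pickle.load(open('w1.pkl','rb'))[3]))
E
```

```text
[ 412.  -193.7   13.3] [ 452.8 -144.1   37.8] [ 409.2 -175.3   14.8]
rib n 199 ctr [ 459.1 -161.9] size [12.4 53.5] yaw 126.9 ztop 43.6 plate z 14.1 table 0.1
 plate rect [ 451.8 -168.5] [97.4 90.5] 38.104637145996094
rib n 88 ctr [ 459.7 -165.8] size [14.  55.6] yaw 128.1 ztop 44.5 plate z 15.3 table 1.6
 plate rect [ 452.1 -171. ] [98.2 90.4] 37.36318588256836
rib n 88 ctr [ 600.5 -299.8] size [14.  55.5] yaw 148.7 ztop 44.8 plate z 15.5 table 1.8
 plate rect [ 595.1 -307.9] [82.7 90.6] 55.80772399902344
[[ 407.90190748 -179.48649512   14.        ]]
[[ 493.48309269 -155.58360704   14.        ]]
```

Emit:
{"fn": "drive_tool", "kwargs": {"deltas": "0 -0.26 -0.23 -0.0208;0 -0.26 -0.23 -0.0208;0 -0.26 -0.23 -0.0208;0 -0.26 -0.23 -0.0208;0 -0.26 -0.23 -0.0208;0 -0.26 -0.23 -0.0208;0 -0.26 -0.23 -0.0208;0 -0.26 -0.23 -0.0208;0 -0.26 -0.23 -0.0208;-0.05 -0.26 -0.23 -0.0208"}}

```text
t: 2.57
eef_pos: [459.6, -162.2, 149.0]
tcp_rot: [3.141, 0.0, 2.216]
ft_force: [0.8, -0.8, 0.1]
opening: 1.003
grip_force: 0.0
```

Emit:
{"fn": "drive_tool", "kwargs": {"deltas": "0 0 0 0;0 0 0 0;0 0 0 0"}}

```text
t: 2.82
eef_pos: [459.2, -161.1, 150.4]
tcp_rot: [3.141, -0.0, 2.218]
ft_force: [0.8, -1.0, 0.5]
opening: 1.0
grip_force: 0.0
```

```bash
python3 -c "
from h import *
shot('w2');X,uv=cloud('w2');rib(X,(459,-162),60)
p=cv2.imread('pics/w2.png')
"
```

```text
2.8167 [ 459.2 -161.1  150.4] [ 3.141 -0.     2.218] [-0.47  0.41  1.98  0.    0.75 -1.12]
rib n 714 ctr [ 460.2 -162.8] size [11.6 55.9] yaw 128.4 ztop 43.8 plate z 14.2 table 0.1
 plate rect [ 452.2 -169.1] [95.5 90.5] 37.59822463989258
```

View pics/w2.png

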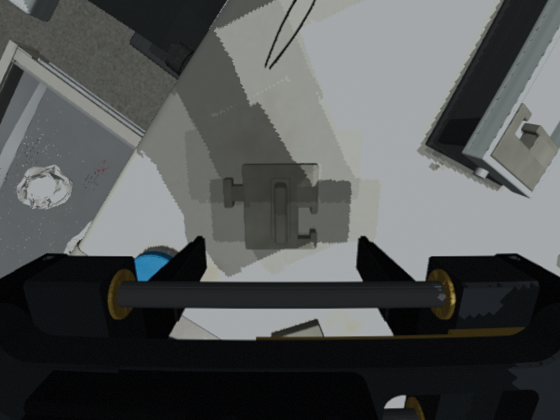

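The wide tile lies between the jaws, with its rib at (280,210), its tab to the left at (230,193) and its notch at the lower right (305,225). It is centred at (460,-163). I'll descend and grip.

Emit:
{"fn": "drive_tool", "kwargs": {"deltas": "0.01 -0.017 -0.3 0.005;0 0 -0.3 0;0 0 -0.25 0;0 0 -0.2 0;0 0 -0.08 0;0 0 0 0;0 0 0 0", "gripper": 0.55}}

```text
t: 3.45
eef_pos: [460.3, -163.4, 38.2]
tcp_rot: [3.141, 0.001, 2.233]
ft_force: [0.2, 0.4, 0.1]
opening: 0.568
grip_force: 0.0
```

Emit:
{"fn": "drive_tool", "kwargs": {"deltas": "0 0 0 0;0 0 0 0;0 0 0 0;0 0 0 0;0 0 0 0;0 0 0 0", "gripper": 1}}

```text
t: 3.95
eef_pos: [459.8, -163.9, 37.6]
tcp_rot: [3.141, 0.0, 2.232]
ft_force: [0.3, 0.2, 0.2]
opening: 0.145
grip_force: 0.0
```

Emit:
{"fn": "drive_tool", "kwargs": {"deltas": "0 0 0 0;0 0 0 0;0 0 0.1 0;0 0 0.3 0;0 0 0.4 0;0 0 0.4 0;0 0 0.4 0;0 0 0.4 0;0 0 0.12 0"}}

```text
t: 4.7
eef_pos: [460.5, -164.2, 255.3]
tcp_rot: [3.138, 0.007, 2.232]
ft_force: [0.2, -0.8, -1.4]
opening: 0.124
grip_force: 30.0
```

Emit:
{"fn": "drive_tool", "kwargs": {"deltas": "0.24 0.27 0 0.0357;0.24 0.27 0 0.0357;0.24 0.27 0 0.0357;0.24 0.27 0 0.0357;0.24 0.27 0 0.0357;0.24 0.27 0 0.0357;0.24 0.27 0 0.0357;0.24 0.27 0 0.0357;0.24 0.27 0 0.0357;0.24 0.27 0 0.0357"}}

```text
t: 5.53
eef_pos: [700.2, 107.7, 249.7]
tcp_rot: [3.141, -0.001, -2.924]
ft_force: [0.4, 0.1, -2.5]
opening: 0.125
grip_force: 30.0
```

Emit:
{"fn": "drive_tool", "kwargs": {"deltas": "0 0 0 0;0 0 0 0;0 0 0 0;0 0 0 0"}}

```text
t: 5.87
eef_pos: [699.0, 105.3, 249.6]
tcp_rot: [3.142, -0.001, -2.931]
ft_force: [-0.2, -0.2, -1.6]
opening: 0.124
grip_force: 30.0
```

```bash
python3 -c "
from h import *
shot('w3')"
```

```text
5.8667 [699.  105.3 249.6] [ 3.142e+00 -1.000e-03 -2.931e+00] [ 0.06  0.6   1.31 -0.    1.23 -1.72]
```

View pics/w3.png

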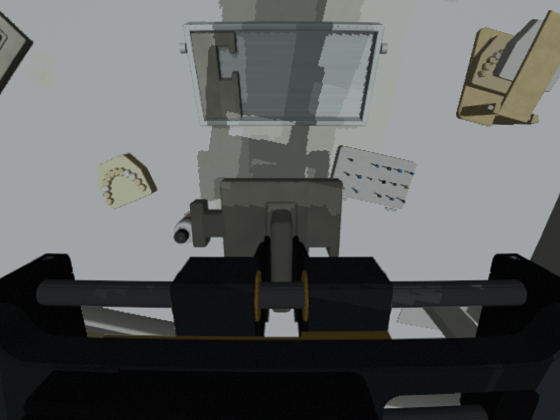

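The whole tray is clear in this view: outer rim corners at about (184,24), (382,24), (372,126) and (202,126), with the fixed notched piece on the left. The wide tile in hand has its tab to the left at (200,222), which is the right way round.

```bash
cat >> h.py <<'E'
def trayfit(tag,box):
    X,uv=cloud(tag);u0,v0,u1,v1=box
    m=(uv[:,0]>u0)&(uv[:,0]<u1)&(uv[:,1]>v0)&(uv[:,1]<v1)&(X[:,2]>20)&(X[:,2]<130);X=X[m]
    n=np.array([.413,.089,.906]);
    for it in range(3):
        h=X@n;hist,e=np.histogram(h,200)
        d=e[hist.argmax()]+.5*(e[1]-e[0]) if it==0 else d
        q=X[abs(h-d)<2.5];c=q.mean(0);n=np.linalg.svd(q-c)[2][2];n*=np.sign(n[2]);d=n@c
    g=n.copy();g[2]=0;g/=np.linalg.norm(g);ex=-(g-n*(g@n));ex/=np.linalg.norm(ex);ey=np.cross(n,ex)
    return X,n,d,c,ex,ey
E
python3 - <<'E'
from h import *
import pickle
X,n,d,c,ex,ey=trayfit("w3",(175,15,392,140))
L=np.c_[(X-c)@ex,(X-c)@ey,(X-c)@n]
print("n",n.round(4),"tilt",np.degrees(np.arccos(n[2])).round(2),"ex yaw",np.degrees(np.arctan2(ex[1],ex[0]))%360,"c",c.round(1))
print(np.histogram(L[:,2],np.arange(-20,24,2)))
t=(L[:,2]>12)&(L[:,2]<17);T=L[t]
r=cv2.minAreaRect(T[:,:2].astype(np.float32));print("rim rect",r, "median h",np.median(T[:,2]))
p,z,P,s=pickle.load(open("w3.pkl","rb"))
n_,dr=n,d+14
cor=onplane(P,[(184,24),(382,24),(372,126),(202,126)],n,dr,s)
print("corners tray-local",np.c_[(cor-c)@ex,(cor-c)@ey].round(1),"mean",cor.mean(0).round(1))
f=(abs(L[:,2])<2.5);print("floor pct",np.percentile(L[f][:,:2],[1,99],axis=0))
# held tile, tool frame
Y,uv=cloud("w3");a=np.radians(192.07)
D=Y-s["eef_pos"];tx=D[:,0]*np.cos(a)+D[:,1]*np.sin(a);ty=D[:,0]*np.sin(a)-D[:,1]*np.cos(a)
m=(abs(tx)<80)&(abs(ty)<80)&(D[:,2]<-18)&(D[:,2]>-30)
print("plate top z rel",np.median(D[m][:,2]),"tx max",np.percentile(tx[m],[50,99,99.8]),"ty",np.percentile(ty[m],[.5,99.5]),m.sum())
b=m&(tx>36);print("body ty range",np.percentile(ty[b],[1,99]))
for lo,hi in((-35,-20),(-15,15),(20,35)):
    k=m&(ty>lo)&(ty<hi);print(lo,"front edge tx",np.percentile(tx[k],99.5),"z at tx>35",np.median(D[k&(tx>35)][:,2]),"z tx 10-25",np.median(D[k&(tx>10)&(tx<25)][:,2]) if (k&(tx>10)&(tx<25)).any() else None)
E
```

```text
n [0.4131 0.0866 0.9066] tilt 24.97 ex yaw 191.84580188887207 c [560.2  97.5  53.6]
(array([   0,    0,    0,    0,    0,    0,    0,    4,  148, 5775, 5716,
        306,  291,  273,  316,  348, 3281, 2801,   35,    0,    0]), array([-20, -18, -16, -14, -12, -10,  -8,  -6,  -4,  -2,   0,   2,   4,
         6,   8,  10,  12,  14,  16,  18,  20,  22]))
rim rect ((-3.5252456665039062, 17.96570587158203), (106.4953384399414, 198.7560272216797), 0.10467195510864258) median h 13.925922067654827
corners tray-local [[ 49.2 115. ]
 [ 50.  -78.2]
 [-56.3 -88.6]
 [-57.2 114.2]] mean [572.4  84.1  64.8]
floor pct [[-50.24785444 -74.23304155]
 [ 49.00059106  84.6791239 ]]
plate top z rel -23.46262330540054 tx max [23.68473906 44.5226854  44.6951858 ] ty [-55.75287829  38.28613505] 8589
body ty range [-35.5276947   37.87445178]
-35 front edge tx 44.65374197563453 z at tx>35 -23.621824397907247 z tx 10-25 -23.432586641137988
-15 front edge tx 44.63695992748521 z at tx>35 -23.565099856100844 z tx 10-25 -22.9810040497903
20 front edge tx 44.60317142507156 z at tx>35 -23.566462529728824 z tx 10-25 -23.455536665644132
```

```bash
python3 - <<'E'
from h import *
import json
X,n,d,c,ex,ey=trayfit("w3",(175,15,392,140))
C=c-3.525*ex+17.97*ey
print("C",C.round(1),"ex",ex.round(4),"ey",ey.round(4))
json.dump(dict(C=C.tolist(),n=n.tolist(),ex=ex.tolist(),ey=ey.tolist()),open("tray.json","w"))
u=np.r_[ex[:2]/np.linalg.norm(ex[:2]),0]
T=lambda y,h:C+ey*y+n*(39.5+h)-[0,0,2]
t0=T(74,14)+11.8*u+[0,0,22.6]
print("above t0",(t0+[0,0,15]).round(1),"t0",t0.round(1));print("pressed",T(74,14).round(1));print("lift",T(74,34).round(1));print("over home",T(9,34).round(1));print("home",T(9,0).round(1))
print("over narrow lift",T(74,70).round(1),T(-61,70).round(1),T(-61,0).round(1))
E
```

```text
C [567.1  80.6  52.1] ex [-0.8872 -0.1861  0.4221] ey [ 0.2053 -0.9787  0.    ]
above t0 [592.8  10.4 136.2] t0 [592.8  10.4 121.2]
pressed [604.4  12.8  98.6]
lift [612.6  14.5 116.8]
over home [599.3  78.1 116.8]
home [585.2  75.2  85.9]
over narrow lift [627.5  17.6 149.4] [599.8 149.8 149.4] [570.9 143.7  85.9]
```

Emit:
{"fn": "drive_tool", "kwargs": {"deltas": "-0.212 -0.19 -0.18 -0.0012;-0.212 -0.19 -0.18 0;-0.212 -0.19 -0.18 0;-0.212 -0.19 -0.18 0;-0.212 -0.19 -0.18 0;0 0 -0.12 0;0 0 -0.1 0;0 0 0 0;0 0 0 0"}}

```text
t: 6.67
eef_pos: [594.1, 11.1, 137.6]
tcp_rot: [3.142, 0.0, -2.934]
ft_force: [-0.2, 0.0, -1.3]
opening: 0.127
grip_force: 30.0
```

Emit:
{"fn": "drive_tool", "kwargs": {"deltas": "-0.013 -0.007 -0.08 0;0 0 -0.07 0;0.01 0.002 -0.04 0;0.015 0.003 -0.04 0;0.02 0.004 -0.04 0;0.02 0.005 -0.04 0;0.02 0.005 -0.035 0"}}

```text
t: 7.25
eef_pos: [601.7, 12.7, 103.2]
tcp_rot: [-3.141, 0.001, -2.933]
ft_force: [-0.1, -0.3, 8.4]
opening: 0.123
grip_force: 31.4
```

Emit:
{"fn": "drive_tool", "kwargs": {"deltas": "0.02 0.004 -0.03 0;0.011 0.002 -0.02 0;0 0 0 0;0 0 0 0"}}

```text
t: 7.58
eef_pos: [604.5, 13.2, 98.0]
tcp_rot: [-3.141, 0.001, -2.933]
ft_force: [-0.3, 0.4, 3.6]
opening: 0.122
grip_force: 32.8
```

Emit:
{"fn": "drive_tool", "kwargs": {"deltas": "0 0 -0.02 0;0 0 -0.01 0;0 0 0 0;0 0 0 0"}}

```text
t: 7.92
eef_pos: [605.2, 13.3, 96.8]
tcp_rot: [-3.141, 0.004, -2.933]
ft_force: [-0.9, 2.8, 19.9]
opening: 0.125
grip_force: 33.6
```

Emit:
{"fn": "drive_tool", "kwargs": {"deltas": "0.03 0.006 0.07 0;0.05 0.01 0.14 0;-0.03 0.15 0 0;-0.05 0.24 0 0;-0.05 0.24 0 0;0 0.02 0 0;0 0 0 0;0 0 0 0;0 0 0 0"}}

```text
t: 8.67
eef_pos: [599.0, 79.1, 115.5]
tcp_rot: [3.142, -0.0, -2.934]
ft_force: [0.1, -1.3, -0.6]
opening: 0.124
grip_force: 33.3
```

```bash
python3 - <<'E'
from h import *
import json
p,z,P,s=shot("w4")
t=json.load(open("tray.json"));C,n,ex,ey=[np.array(t[k]) for k in("C","n","ex","ey")]
X,uv=cloud("w4");L=np.c_[(X-C)@ex,(X-C)@ey,(X-C)@n]
g=np.array(s["eef_pos"])+[0,0,2]-C;print("G tray",g@ex,g@ey,g@n)
m=(abs(L[:,0])<60)&(L[:,1]>-32)&(L[:,1]<70)&(L[:,2]>36)&(L[:,2]<56)
Q=L[m]; 
# tile plate plane fit
k=(abs(Q[:,1]-9)>12)&(abs(Q[:,1]-9)<36)
A=np.c_[Q[k][:,:2],np.ones(k.sum())];b=np.linalg.lstsq(A,Q[k][:,2],rcond=None)[0]
r=abs(A@b-Q[k][:,2])<1.5;b=np.linalg.lstsq(A[r],Q[k][r][:,2],rcond=None)[0]
print("plate plane slopes deg x,y",np.degrees(b[:2]).round(2),"h at (0,9)",b[2]+9*b[1],r.sum())
W=L[(abs(L[:,2]-(L[:,:2]@b[:2]+b[2]))<2)&(abs(L[:,0])<70)&(L[:,1]>-60)&(L[:,1]<90)]
for lo,hi in((-25,-5),(15,25),(25,40)):
    q=W[(W[:,1]>lo)&(W[:,1]<hi)];print("x max",np.percentile(q[:,0],99.5))
q=W[(W[:,0]>34)];print("y range body",np.percentile(q[:,1],[.5,99.5]))
q=W[(W[:,1]>55)&(W[:,1]<66)];print("tab head x range",np.percentile(q[:,0],[1,99]),"ymax",np.percentile(q[:,1],99),len(q))
# rim / floor check
f=L[(L[:,2]>10)&(L[:,2]<17)&(L[:,0]>30)&(L[:,0]<60)&(abs(L[:,1])<110)];print("uphill wall outer x",np.percentile(f[:,0],[1,99.5]),"y",np.percentile(f[:,1],[.5,99.5]),"h",np.median(f[:,2]))
E
```

```text
8.6667 [599.   79.1 115.5] [ 3.142 -0.    -2.934] [ 0.02  0.6   1.73  0.    0.82 -1.76]
G tray -0.5126986537177594 7.962653149471313 72.36124253355992
plate plane slopes deg x,y [-1.56 -0.07] h at (0,9) 48.4057829420871 4227
x max 43.74451989023578
x max 43.749743951008554
x max 43.73306521081205
y range body [-30.17197093  43.91326838]
tab head x range [ 0.44913128 29.57593066] ymax 64.41687481073603 609
uphill wall outer x [30.68308432 53.30073612] y [-97.93617562  98.01491769] h 13.780581335978649
```

View pics/w4.png

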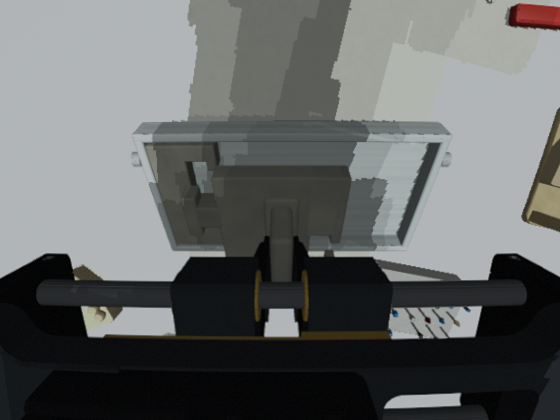

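The tile is within 1.6° of the slope and its tab lines up with the notch. It needs about +1.8 mm along the tray and +0.9 mm up the slope. I'll lower it along the tray normal.

Emit:
{"fn": "drive_tool", "kwargs": {"deltas": "-0.02 -0.02 -0.05 0;-0.03 -0.01 -0.06 0;-0.029 -0.005 -0.05 0;0 0 0 0;0 0 0 0;0 0 0 0"}}

```text
t: 9.22
eef_pos: [591.2, 76.0, 99.8]
tcp_rot: [3.141, 0.0, -2.934]
ft_force: [-0.2, 0.2, -1.6]
opening: 0.125
grip_force: 33.3
```

```bash
cat > chk.py <<'E'
from h import *
import json,sys
tag,yn,W2,h0=sys.argv[1],float(sys.argv[2]),float(sys.argv[3]),float(sys.argv[4])
p,z,P,s=shot(tag)
t=json.load(open("tray.json"));C,n,ex,ey=[np.array(t[k]) for k in("C","n","ex","ey")]
X,uv=cloud(tag);L=np.c_[(X-C)@ex,(X-C)@ey,(X-C)@n]
g=np.array(s["eef_pos"])+[0,0,2]-C;print("G tray",g@ex,g@ey,g@n)
Q=L[(abs(L[:,0])<60)&(abs(L[:,1]-yn)>12)&(abs(L[:,1]-yn)<W2-2)&(abs(L[:,2]-h0)<8)]
A=np.c_[Q[:,:2],np.ones(len(Q))];r=np.ones(len(Q),bool)
for i in range(4): b=np.linalg.lstsq(A[r],Q[r][:,2],rcond=None)[0];r=abs(A@b-Q[:,2])<1.2
print("slopes",np.degrees(b[:2]).round(2),"h",(b[2]+yn*b[1]).round(2),r.sum())
W=L[(abs(L[:,2]-(L[:,:2]@b[:2]+b[2]))<1.5)&(abs(L[:,0])<46)&(abs(L[:,1]-yn)<W2+24)]
print("x max",np.percentile(W[abs(W[:,1]-yn)<W2-3][:,0],99.5))
q=W[W[:,0]>34];print("y body at x>34",np.percentile(q[:,1],[.5,99.5]))
E
python3 chk.py w5 9 38 29
```

```text
9.2167 [591.2  76.   99.8] [ 3.141  0.    -2.934] [ 0.02  0.61  1.76  0.    0.78 -1.76]
G tray 0.3965702713628083 9.444553188048381 54.6032702096902
slopes [-0.14  0.03] h 30.51 5612
x max 44.529744006892585
y body at x>34 [-28.67185453  45.38737074]
```

Emit:
{"fn": "drive_tool", "kwargs": {"deltas": "-0.012 -0.007 -0.027 0;-0.012 -0.003 -0.027 0;-0.012 -0.003 -0.027 0;0 0 0 0;0 0 0 0"}}

```text
t: 9.68
eef_pos: [587.4, 74.7, 91.5]
tcp_rot: [3.141, -0.0, -2.933]
ft_force: [-0.1, 0.4, -1.5]
opening: 0.125
grip_force: 33.3
```

Emit:
{"fn": "drive_tool", "kwargs": {"deltas": "-0.01 -0.002 -0.02 0;-0.01 -0.002 -0.02 0;0 0 0 0;0 0 0 0"}}

```text
t: 10.02
eef_pos: [585.4, 74.3, 87.6]
tcp_rot: [3.141, -0.0, -2.933]
ft_force: [0.1, -0.5, -2.3]
opening: 0.129
grip_force: 33.3
```

Emit:
{"fn": "drive_tool", "kwargs": {"deltas": "-0.006 -0.001 -0.013 0;-0.006 -0.001 -0.013 0;0 0 -0.008 0;0 0 0 0;0 0 0 0"}}

```text
t: 10.43
eef_pos: [584.7, 74.2, 84.9]
tcp_rot: [-3.141, 0.001, -2.933]
ft_force: [0.3, -0.4, 5.7]
opening: 0.125
grip_force: 33.4
```

```bash
python3 chk.py w6 9 38 15
```

```text
10.4333 [584.7  74.2  84.9] [-3.141e+00  1.000e-03 -2.933e+00] [ 0.01  0.62  1.79  0.    0.73 -1.77]
G tray 0.22983418063446592 9.85978868900708 38.24830971303032
slopes [-0.21  0.03] h 14.19 6561
x max 44.4216041715438
y body at x>34 [-28.18583592  70.62538924]
```

Emit:
{"fn": "drive_tool", "kwargs": {"deltas": "0 0 0 0;0 0 0 0;0 0 0 0;0 0 0.05 0;0 0 0.15 0;0 0 0.35 0;0 0 0.35 0;0 0 0.2 0", "gripper": 0.6}}

```text
t: 11.15
eef_pos: [584.9, 74.2, 197.8]
tcp_rot: [-3.141, 0.003, -2.933]
ft_force: [0.3, -0.6, -0.0]
opening: 0.397
grip_force: 0.0
```

Emit:
{"fn": "drive_tool", "kwargs": {"deltas": "0.016 -0.371 -0.04 -0.024;0.016 -0.371 -0.04 -0.024;0.016 -0.371 -0.04 -0.024;0.016 -0.371 -0.04 -0.024;0.016 -0.371 -0.04 -0.024;0.016 -0.371 -0.04 -0.024;0.016 -0.371 -0.04 -0.024;0.016 -0.371 -0.04 -0.024;0.016 -0.371 -0.04 -0.024;0.016 -0.371 -0.04 -0.024", "gripper": 0.4}}

```text
t: 11.98
eef_pos: [600.0, -298.7, 154.3]
tcp_rot: [3.141, -0.0, 2.592]
ft_force: [0.5, -0.1, 0.2]
opening: 0.599
grip_force: 0.0
```

Emit:
{"fn": "drive_tool", "kwargs": {"deltas": "0 0 0 0;0 0 0 0;0 0 0 0"}}

```text
t: 12.23
eef_pos: [600.0, -296.4, 154.2]
tcp_rot: [3.141, -0.001, 2.596]
ft_force: [0.2, 1.0, -0.3]
opening: 0.602
grip_force: 0.0
```

```bash
python3 -c "
from h import *
shot('w7');X,uv=cloud('w7');rib(X,(601,-297),60)
"
```

```text
12.2333 [ 600.  -296.4  154.2] [ 3.141e+00 -1.000e-03  2.596e+00] [-0.56  0.63  1.52  0.    0.99 -1.58]
rib n 723 ctr [ 601.5 -297.2] size [12.  56.2] yaw 147.4 ztop 43.7 plate z 14.1 table 0.1
 plate rect [ 596.1 -305.5] [80.  90.1] 57.310646057128906
```

View pics/w7.png

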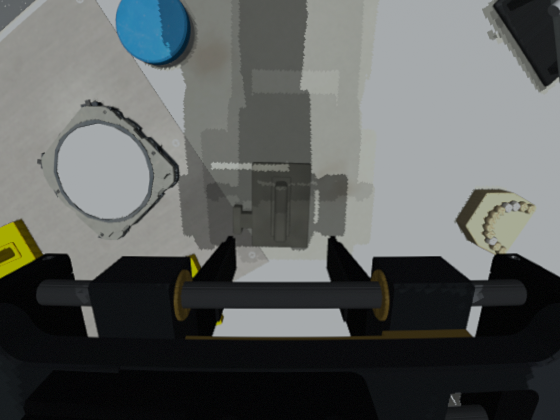

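The narrow tile is grey, with its tab to the lower left at (238,215). Its rib is centred at (601.5,-297.2), so I'll grip it.

Emit:
{"fn": "drive_tool", "kwargs": {"deltas": "0.015 -0.008 -0.3 -0.007;0 0 -0.3 0;0 0 -0.27 0;0 0 -0.2 0;0 0 -0.1 0;0 0 0 0;0 0 0 0"}}

```text
t: 12.87
eef_pos: [602.3, -297.0, 38.0]
tcp_rot: [3.141, 0.0, 2.575]
ft_force: [-0.7, -0.3, 0.4]
opening: 0.6
grip_force: 0.0
```

Emit:
{"fn": "drive_tool", "kwargs": {"deltas": "0 0 0 0;0 0 0 0;0 0 0 0;0 0 0 0;0 0 0 0;0 0 0 0;0 0 0 0;0 0 0 0", "gripper": 1}}

```text
t: 13.53
eef_pos: [601.8, -297.7, 37.4]
tcp_rot: [3.142, 0.0, 2.574]
ft_force: [0.3, -0.5, 0.8]
opening: 0.125
grip_force: 30.0
```

Emit:
{"fn": "drive_tool", "kwargs": {"deltas": "0 0 0.1 0;0 0 0.3 0;0 0 0.4 0;0 0 0.4 0;0 0 0.4 0;0 0.1 0.35 0;0.09 0.3 0.18 0.02;0.09 0.35 0 0.02"}}

```text
t: 14.2
eef_pos: [620.6, -223.7, 256.1]
tcp_rot: [-3.141, 0.008, 2.699]
ft_force: [1.4, 0.1, -2.1]
opening: 0.123
grip_force: 30.0
```

Emit:
{"fn": "drive_tool", "kwargs": {"deltas": "0.09 0.36 0 0.0258;0.09 0.36 0 0.0258;0.09 0.36 0 0.0258;0.09 0.36 0 0.0258;0.09 0.36 0 0.0258;0.09 0.36 0 0.0258;0.09 0.36 0 0.0258;0.09 0.36 0 0.0258;0.07 0.39 0 0;0 0 0 0"}}

```text
t: 15.03
eef_pos: [698.9, 110.9, 250.5]
tcp_rot: [3.14, 0.0, -2.93]
ft_force: [1.7, 0.8, -1.5]
opening: 0.124
grip_force: 30.0
```

Emit:
{"fn": "drive_tool", "kwargs": {"deltas": "0 0 0 0;0 0 0 0;0 0 0 0"}}

```text
t: 15.28
eef_pos: [698.6, 103.3, 250.6]
tcp_rot: [-3.141, -0.0, -2.936]
ft_force: [-0.1, -0.1, -1.5]
opening: 0.124
grip_force: 30.0
```

```bash
python3 chk.py w8 9 38 14; python3 - <<'E'
from h import *
import pickle,json
p,z,P,s=pickle.load(open("w8.pkl","rb"))
Y,uv=cloud("w8");a=s["tcp_rot"][2]
D=Y-s["eef_pos"];tx=D[:,0]*np.cos(a)+D[:,1]*np.sin(a);ty=-(D[:,0]*np.sin(a)-D[:,1]*np.cos(a))
m=(abs(tx)<80)&(abs(ty)<80)&(D[:,2]<-18)&(D[:,2]>-30)
b=m&(tx>25);print("held: z",np.median(D[m][:,2]),"x max",np.percentile(tx[b],99.5),"y body",np.percentile(ty[b],[.5,99.5]))
t=json.load(open("tray.json"));C,n,ex,ey=[np.array(t[k]) for k in("C","n","ex","ey")]
L=np.c_[(Y-C)@ex,(Y-C)@ey,(Y-C)@n]
# rib top of placed tile
k=(abs(L[:,2]-44)<2.5)&(abs(L[:,0])<45)&(abs(L[:,1])<95);print("rib top",k.sum(),cv2.minAreaRect(L[k][:,:2].astype(np.float32)))
cv2.imwrite("pics/w8c.png",cv2.resize(cv2.imread("pics/w8.png")[0:260,150:420],None,fx=2.2,fy=2.2))
E
```

```text
15.2833 [698.6 103.3 250.6] [-3.141 -0.    -2.936] [ 0.05  0.6   1.31 -0.    1.23 -1.72]
G tray -36.353784662759494 4.792573145111476 238.05682798595106
slopes [0.18 0.05] h 13.96 3338
x max 44.313940555127026
y body at x>34 [-28.61739281  70.38008068]
held: z -23.2791162746897 x max 44.90095872687232 y body [-30.44290763  28.20582472]
rib top 640 ((-0.15797042846679688, 8.397285461425781), (55.26315689086914, 11.856640815734863), 0.04121730476617813)
```

View pics/w8c.png

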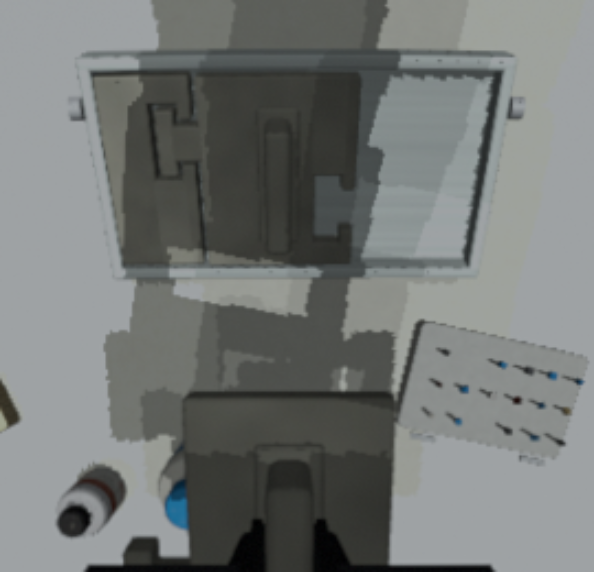

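The wide tile is home. It sits flush at 14.0 mm above the floor with its tab in the notch at crop (170,140), and its own notch is free at (330,207). Next is the narrow tile, starting with the same tilt over the fixed piece.

Emit:
{"fn": "drive_tool", "kwargs": {"deltas": "-0.212 -0.186 -0.18 0;-0.212 -0.186 -0.18 0;-0.212 -0.186 -0.18 0;-0.212 -0.186 -0.18 0;-0.21 -0.185 -0.18 0;0 0 -0.12 0;0 0 -0.12 0;0 0 0 0;0 0 0 0"}}

```text
t: 16.08
eef_pos: [593.0, 10.6, 136.5]
tcp_rot: [3.141, -0.0, -2.937]
ft_force: [-0.1, -0.2, -1.5]
opening: 0.126
grip_force: 30.0
```

Emit:
{"fn": "drive_tool", "kwargs": {"deltas": "-0.005 0 -0.08 0;0 0 -0.065 0;0.01 0.002 -0.04 0;0.015 0.003 -0.04 0;0.02 0.004 -0.04 0;0.02 0.005 -0.04 0;0.02 0.005 -0.035 0;0 0 0 0;0 0 0 0"}}

```text
t: 16.83
eef_pos: [601.8, 13.4, 102.6]
tcp_rot: [-3.141, 0.002, -2.935]
ft_force: [2.5, -0.4, 2.2]
opening: 0.125
grip_force: 32.8
```

Emit:
{"fn": "drive_tool", "kwargs": {"deltas": "0.02 0.004 -0.03 0;0.012 0.002 -0.03 0;0 0 -0.025 0;0 0 0 0;0 0 0 0"}}

```text
t: 17.25
eef_pos: [605.8, 14.1, 96.3]
tcp_rot: [-3.14, 0.005, -2.935]
ft_force: [-0.1, 1.9, 22.2]
opening: 0.125
grip_force: 35.4
```

Emit:
{"fn": "drive_tool", "kwargs": {"deltas": "0.05 0.01 0.12 0;0.09 0.02 0.2 0;0.09 0.02 0.21 0;-0.037 0.17 0 0;-0.06 0.285 0 0;-0.06 0.285 0 0;-0.06 0.285 0 0;-0.06 0.285 0 0;0 0 0 0"}}

```text
t: 18.0
eef_pos: [598.0, 154.2, 146.4]
tcp_rot: [3.141, -0.001, -2.932]
ft_force: [1.3, 0.6, -1.7]
opening: 0.126
grip_force: 35.1
```

Emit:
{"fn": "drive_tool", "kwargs": {"deltas": "-0.07 -0.015 -0.15 0;-0.07 -0.015 -0.15 0;0 0 0 0;0 0 0 0;0 0 0 0"}}

```text
t: 18.42
eef_pos: [586.2, 146.8, 117.4]
tcp_rot: [3.142, 0.001, -2.936]
ft_force: [0.4, -0.0, -0.7]
opening: 0.123
grip_force: 35.1
```

```bash
python3 - <<'E'
from h import *
import json
s=shot("w9")[3]
t=json.load(open("tray.json"));C,n,ex,ey=[np.array(t[k]) for k in("C","n","ex","ey")]
g=np.array(s["eef_pos"])+[0,0,2]-C;print("G tray",g@ex,g@ey,g@n)
E
sed -i 's/^p,z,P,s=shot(tag)/import os,pickle\np,z,P,s=pickle.load(open(tag+".pkl","rb")) if os.path.exists(tag+".pkl") else shot(tag)/' chk.py
python3 chk.py w9 -61 30 50
```

```text
18.4167 [586.2 146.8 117.4] [ 3.142e+00  1.000e-03 -2.936e+00] [ 0.14  0.59  1.72  0.    0.82 -1.64]
G tray -0.9626029414890382 -60.862433207924305 74.61629886556898
G tray -0.9626029414890382 -60.862433207924305 74.61629886556898
slopes [-0.09 -0.07] h 50.68 4021
x max 43.20509548229202
y body at x>34 [-91.19835556 -32.98744358]
```

Emit:
{"fn": "drive_tool", "kwargs": {"deltas": "-0.03 -0.014 -0.055 0;-0.031 -0.007 -0.06 0;-0.031 -0.007 -0.061 0;0 0 0 0;0 0 0 0;0 0 0 0"}}

```text
t: 18.97
eef_pos: [576.4, 144.2, 99.2]
tcp_rot: [3.142, 0.0, -2.935]
ft_force: [0.5, 0.1, -0.5]
opening: 0.123
grip_force: 35.1
```

```bash
python3 chk.py w10 -61 30 30
```

```text
18.9667 [576.4 144.2  99.2] [ 3.142  0.    -2.935] [ 0.13  0.61  1.76  0.    0.77 -1.64]
G tray 0.5849371554038356 -60.30611865554884 53.88111736225653
slopes [-0.02 -0.02] h 29.96 4034
x max 44.87024254058954
y body at x>34 [-90.63920316 -32.24751546]
```

Emit:
{"fn": "drive_tool", "kwargs": {"deltas": "-0.01 -0.002 -0.03 0;-0.012 -0.003 -0.027 0;-0.012 -0.003 -0.027 0;0 0 0 0;0 0 0 0"}}

```text
t: 19.43
eef_pos: [572.8, 143.3, 90.6]
tcp_rot: [3.141, -0.0, -2.935]
ft_force: [-0.4, -0.5, -0.8]
opening: 0.123
grip_force: 35.1
```

Emit:
{"fn": "drive_tool", "kwargs": {"deltas": "-0.01 -0.002 -0.02 0;-0.01 -0.002 -0.02 0;0 0 0 0;0 0 0 0"}}

```text
t: 19.77
eef_pos: [570.8, 142.9, 86.7]
tcp_rot: [3.141, -0.0, -2.935]
ft_force: [-0.2, -0.0, -1.7]
opening: 0.123
grip_force: 35.1
```

Emit:
{"fn": "drive_tool", "kwargs": {"deltas": "-0.006 -0.001 -0.013 0;-0.003 -0.001 -0.013 0;0 0 0 0;0 0 0 0"}}

```text
t: 20.1
eef_pos: [570.4, 142.9, 84.6]
tcp_rot: [3.142, 0.001, -2.935]
ft_force: [0.3, 0.1, 3.4]
opening: 0.127
grip_force: 35.2
```

```bash
python3 chk.py w11 -61 30 15
```

```text
20.1 [570.4 142.9  84.6] [ 3.142e+00  1.000e-03 -2.935e+00] [ 0.13  0.62  1.79  0.    0.73 -1.64]
G tray -0.013921322757049381 -60.31046133485237 38.03504121435383
slopes [-0.19  0.02] h 14.14 4631
x max 44.291886764732915
y body at x>34 [-97.91542466  -7.45174829]
```

It is down and flush. I'll release, retreat and check.

Emit:
{"fn": "drive_tool", "kwargs": {"deltas": "0 0 0 0;0 0 0 0;0 0 0 0;0 0 0 0;0 0 0.05 0;0 0 0.15 0;0 0 0.3 0;0.3 0 0.2 0;0.35 -0.15 0.2 0;0.35 -0.2 0.2 0", "gripper": 0.6}}

```text
t: 20.98
eef_pos: [667.3, 110.4, 194.3]
tcp_rot: [3.142, 0.001, -2.933]
ft_force: [-0.1, 0.4, -1.4]
opening: 0.402
grip_force: 0.0
```

Emit:
{"fn": "drive_tool", "kwargs": {"deltas": "0.2 0 0.3 0;0 0 0.3 0;0 0 0 0;0 0 0 0;0 0 0 0"}}

```text
t: 21.4
eef_pos: [685.7, 109.8, 251.5]
tcp_rot: [3.141, -0.001, -2.935]
ft_force: [-1.0, 0.5, -0.4]
opening: 0.404
grip_force: 0.0
```

```bash
python3 chk.py w12 -61 30 14; python3 chk.py w12 9 38 14|grep slopes; python3 - <<'E'
from h import *
import json
t=json.load(open("tray.json"));C,n,ex,ey=[np.array(t[k]) for k in("C","n","ex","ey")]
X,uv=cloud("w12");L=np.c_[(X-C)@ex,(X-C)@ey,(X-C)@n]
for y in(9,-61):
    k=(abs(L[:,2]-44)<2.5)&(abs(L[:,0])<45)&(abs(L[:,1]-y)<20);print("rib",k.sum(),cv2.minAreaRect(L[k][:,:2].astype(np.float32)) if k.any() else 0)
k=(abs(L[:,0])<53)&(abs(L[:,1])<100);q=uv[k];a=q.min(0);b=q.max(0);print(a,b)
cv2.imwrite("pics/w12c.png",cv2.resize(cv2.imread("pics/w12.png")[max(a[1]-20,0):b[1]+20,max(a[0]-20,0):b[0]+20],None,fx=2.2,fy=2.2))
E
```

```text
21.4 [685.7 109.8 251.5] [ 3.141e+00 -1.000e-03 -2.935e+00] [ 0.06  0.58  1.34  0.    1.22 -1.71]
G tray -25.6656438906206 -4.215782757080099 234.04079881593393
slopes [-0.    0.02] h 13.92 2383
x max 43.681279801436546
y body at x>34 [-98.43538032  -7.48514163]
slopes [0.16 0.09] h 13.93 3522
rib 618 ((0.022645950317382812, 8.57437515258789), (11.82268238067627, 55.41777801513672), 89.11507415771484)
rib 595 ((-0.5492439270019531, -61.2961540222168), (12.00835132598877, 53.82613754272461), 89.01508331298828)
[ 0 24] [559 419]
```

View pics/w12c.png

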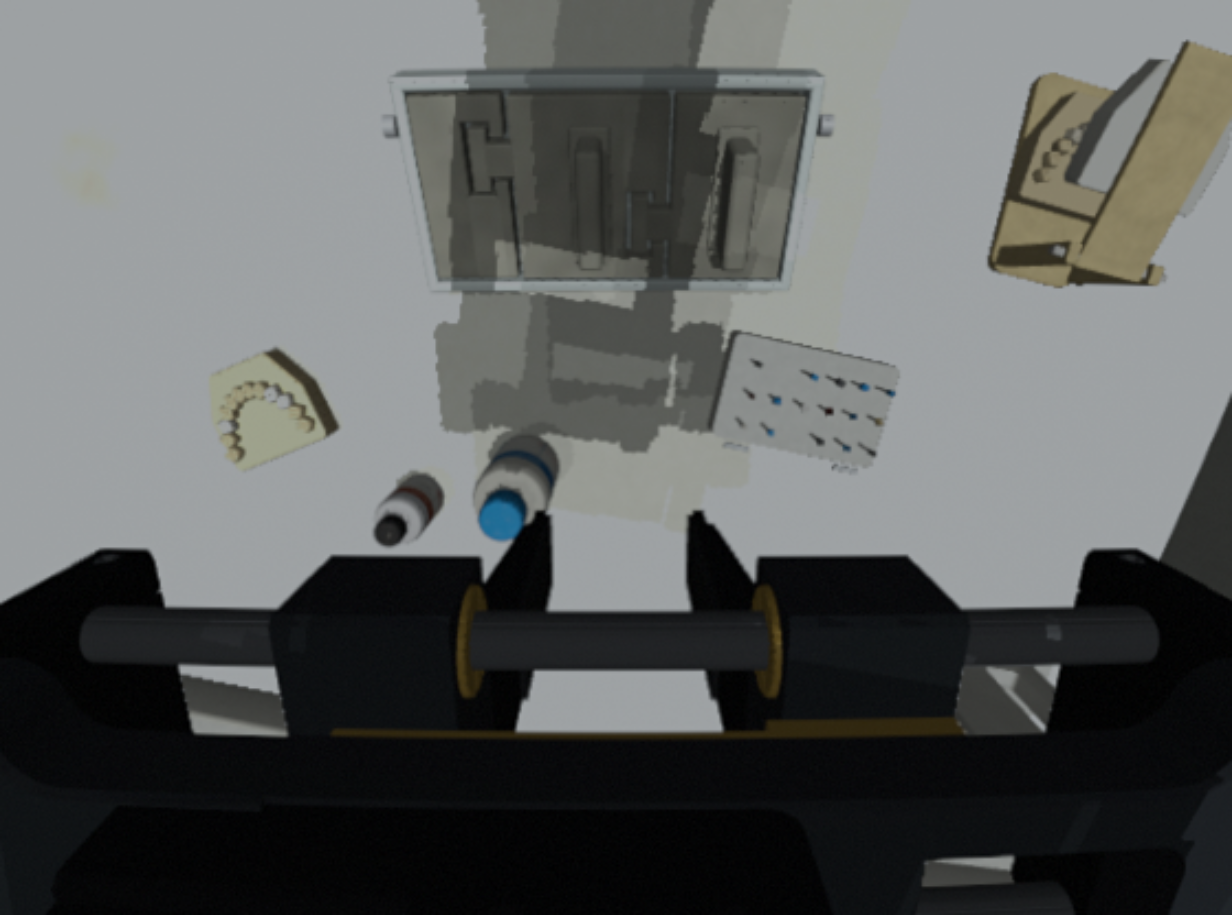

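Both tiles are flush at 13.9 mm above the floor. The tabs sit in their notches at crop (490,158) and (650,222), and the robot is clear of everything. I'm handing the job in.

```bash
python3 -c "
from cell import env
print(env.job_done())"
```

```text
the job is handed in; nothing more can be done
None
```

I put both hearth tiles back in the tray, flush with the rim and interlocked, without moving the plaster model or the tin; the job was handed in at about 21 s (no verdict was returned).

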